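Tally three picks on the tray keys

TASK

Tally the picks for this order: with the fingertips, gently push the white key at the front of each pick tray right down, first at the tray that holds the white label roll, then at the tray with the hand stamp, and last at the tray with the tape measure. A key stays down once pushed. Do not pick up, shift or tip anything: the goods stay in their trays and everything else on the bench stays where it is.

Things in the scene. Friction and masses are not known exactly. Their poses are not given: they have to be found in the camera images.
- key_roll (a joint): how far the tally key of the tray that holds the white label roll is pushed in, m: 0 to 0.002 at the start (up), 0.012 at its stop. The key slides straight down against about 3 N of friction, has no spring and stays where it is left
- key_roll_top (a point): centre of the top face of that key (moves with it). The key is a plain white block, its top 34 mm (x) by 52 mm (y), standing up to 15 mm proud of its 30 mm high grey housing at the front of the tray, so the top is at about z = 0.045 when up and 0.033 at its stop. x axis: away from the robot, into the tray, turned by the tray's yaw; z up
- tray_roll: pick tray that holds the white label roll, screwed to the bench: 148 mm deep (x) by 100 mm wide (y); origin at the centre of its underside; front 44 mm is the key housing (key centre at x = -0.052), behind it an open grey tray with 26 mm high, 3 mm thick walls and a 3 mm floor whose centre is at x = +0.023. The three trays are alike and differ only in what lies in them
- key_stamp (a joint): how far the tally key of the tray that holds the hand stamp is pushed in, m: 0 to 0.002 at the start (up), 0.012 at its stop. The key slides straight down against about 3 N of friction, has no spring and stays where it is left
- key_stamp_top (a point): centre of the top face of that key (moves with it). The key is a plain white block, its top 34 mm (x) by 52 mm (y), standing up to 15 mm proud of its 30 mm high grey housing at the front of the tray, so the top is at about z = 0.045 when up and 0.033 at its stop. x axis: away from the robot, into the tray, turned by the tray's yaw; z up
- tray_stamp: pick tray that holds the hand stamp, screwed to the bench: 148 mm deep (x) by 100 mm wide (y); origin at the centre of its underside; front 44 mm is the key housing (key centre at x = -0.052), behind it an open grey tray with 26 mm high, 3 mm thick walls and a 3 mm floor whose centre is at x = +0.023. The three trays are alike and differ only in what lies in them
- key_measure (a joint): how far the tally key of the tray that holds the tape measure is pushed in, m: 0 to 0.002 at the start (up), 0.012 at its stop. The key slides straight down against about 3 N of friction, has no spring and stays where it is left
- key_measure_top (a point): centre of the top face of that key (moves with it). The key is a plain white block, its top 34 mm (x) by 52 mm (y), standing up to 15 mm proud of its 30 mm high grey housing at the front of the tray, so the top is at about z = 0.045 when up and 0.033 at its stop. x axis: away from the robot, into the tray, turned by the tray's yaw; z up
- tray_measure: pick tray that holds the tape measure, screwed to the bench: 148 mm deep (x) by 100 mm wide (y); origin at the centre of its underside; front 44 mm is the key housing (key centre at x = -0.052), behind it an open grey tray with 26 mm high, 3 mm thick walls and a 3 mm floor whose centre is at x = +0.023. The three trays are alike and differ only in what lies in them
- label_roll: white label roll, 80 mm across and 48 mm high, lying flat, loose in its tray; origin at the centre of its underside
- stamp: hand stamp with a red knob on a black foot, 32 x 48 mm and 67 mm high, standing upright, loose in its tray; origin under its foot, z up
- tape_measure: yellow and black tape measure, 81 x 92 x 31 mm, lying flat, loose in its tray; origin at the centre of its underside
- mouse: bystander: black computer mouse, 108 x 62 mm, 34 mm high, lying loose at the back of the bench; origin at the centre of its underside
- ink_pad: bystander: flat black ink pad, 72 x 98 x 17 mm, loose behind the blue bag sealer; origin at the centre of its underside

How it is judged:
By the outcome, as a careful person would: the job done as asked, in the order asked, and still so for the second after the job is handed in, with the robot touching nothing.
It also fails if it takes over 54 s, if anything falls off the work surface, if the arm or the gripper's body presses on something with over 40 N, if the wrist force passes 120 N, or if a joint passes its speed limit or range.

ROBOT

A 6-joint arm with a two-finger parallel gripper is mounted at the origin on the work surface; the furniture and walls round the work are solid. World frame = base frame: x ahead of the robot, y to its left, z up, the work surface at z = 0. Lengths are in mm, angles in rad, forces in N, time in s.
With the tool pointing down it reaches from about 300 to 775 mm from the base axis. Payload 14.6 kg.
Tool frame: the origin (TCP) lies midway between the tips of the shut fingers; the grasp point (between the pads) lies behind it (manip.grip_depth is the z of the grasp point in the tool frame, in mm); z points along the fingers, y is the line along which they close (so a half turn about z gives the same grasp; the last joint's range is limited). The gripper opens to 94 mm and grips with 3 to 60 N. Pads are 16 mm wide; open, the fingers measure 119 mm over their backs; the gripper's body (75 mm by 177 mm) begins 78 mm behind the grasp point.
Start: joints at [-0.067, 0.3, 1.521, -0, 1.321, -0.067], TCP at [549.99, -0.002, 205.446] pointing down, gripper open.
Joint ranges: [-3.03, 3.03], [-0.79, 2.21], [0.23, 2.52], [-1.04, 4.18], [0, 3.07], [-2.55, 2.55]. Speed limits (rad/s): [2.22, 2.22, 2.57, 3.14, 3.14, 3.14].

INTERFACE

Orientations are given as [roll, pitch, yaw] about the fixed x, y, z axes, in that order (R = Rz(yaw) Ry(pitch) Rx(roll)).
In Python, from cell import manip gives the robot as it stands.
- The arm moves only by the tool advance, called as name(argument=value, ...) on one line, values as JSON. Schema: {"type":"object","properties":{"motion":{"type":"string"},"finger_gap":{"type":"number"},"grip_n":{"type":"number"},"only":{"type":"string"},"quiet":{"type":"boolean"},"lines":{"type":"string"}},"required":["motion"],"additionalProperties":false}. motion is a string of 1 to 5 rows, parted by semicolons, with the numbers parted by commas; each row has 6 numbers: dx, dy, dz in normalised numbers (1 is 250 mm), then a rotation vector rx, ry, rz in a scale on which 1.0 is 4 rad; each row is the pose to reach, as a shift and turn from the pose commanded when the call began, along the tool's axes at that moment; what a row does not reach only later rows make up. A row lasts 1/10 s, in which the tool goes at most 50 mm and 0.15 rad, less where a joint would pass 70% of its speed; a pose out of reach is approached as far as the arm can. finger_gap is the finger opening in mm, set as the call begins (left out keeps the last). The fingers move at their own pace and stop on an object; grip_n is the grip in N (left out, the last holds). Time passes only in rows, so rows that do not move let the fingers close. The tool returns the time, the measured TCP pose, the force, the opening and the grip force at its end. only (a regular expression) keeps the lines of the reply that match it, lines (a string "A,B") keeps lines A to B, and quiet returns only ok. Input that does not fit is refused with a message, and nothing moves.
- manip.read_state(): the state, without advancing time (a new reading comes with each control period).
- manip.camera(name): name is "scene" or "side" or "wrist"; returns (picture, depth): 480x640x3 uint8, red, green, blue; 480x640 float32, mm along the optical axis (not along the pixel's ray), 0 where there is no reading.
- manip.camera_info(name): a dict with "K" (3x3 intrinsics, pixels), "rvec" (rotation vector, rad) and "tvec" (3), from world to camera coordinates, as OpenCV has them; the wrist camera has in their place "mount" (4x4, takes a point from camera to tool coordinates, whose origin is the TCP and whose axes are the flange's). Camera axes: x right, y down, z forward; pixel columns grow to the right and rows downward; lengths in mm; the calibration is good to about 2 mm. A picture is of the moment at which its call begins: read the wrist's pose just before it. camera_info takes no time and is no camera call.
- manip.sign_off(): hands the job in; it is judged then, once.
The state is a dict: "clock": time; "joints": joint angles; "qd": joint speeds; "effort": joint torques, N m; "eef_pos": TCP position; "eef_rot": TCP orientation; "wrist_force": force on the tool from outside, world axes, zero at the start; "moment": the same for the moment, N m; "finger_gap": finger opening in mm; "finger_force": force on a finger pad.
Only numpy, scipy, OpenCV 4.12 (cv2) and the standard library are available. Lean on these libraries where they do the work, as an engineer would, in place of code of your own. Each camera call takes 0.05 s, during which the arm holds its last target. There are 200 camera calls.

## Working session

There is one attempt and no reset: what is moved stays moved. The work goes in short steps, Python scripts to look and compute and a tool call to move; the robot and the scene stay as the last step left them, time stands still between calls to the robot, and variables do not carry over. Pictures are saved under pics/ and viewed, at most 10 in all, crops included, and the job is handed in when it is done.

```bash
ls; mkdir -p pics; cat > h.py <<'E'
import numpy as np, cv2
from cell import manip
from scipy.spatial.transform import Rotation as R
def cam(n):
    st=manip.read_state(); im,d=manip.camera(n); i=manip.camera_info(n); K=np.array(i["K"])
    if n=="wrist":
        M=np.array(i["mount"]); T=np.eye(4); T[:3,:3]=R.from_euler('xyz',st["eef_rot"]).as_matrix(); T[:3,3]=st["eef_pos"]; C=T@M
    else:
        T=np.eye(4); T[:3,:3]=cv2.Rodrigues(np.array(i["rvec"],float))[0]; T[:3,3]=np.ravel(i["tvec"]); C=np.linalg.inv(T)
    return im,d,K,C
def ray(uv,K,C,z):
    uv=np.atleast_2d(uv).astype(float); r=np.c_[uv,np.ones(len(uv))]@np.linalg.inv(K).T@C[:3,:3].T
    return C[:3,3]+r*((z-C[2,3])/r[:,2])[:,None]
E
python3 - <<'E'
from h import *
for n in("scene","wrist"):
    im,d,K,C=cam(n); cv2.imwrite(f"pics/{n}0.png",im[:,:,::-1]); np.savez(f"{n}0.npz",im=im,d=d,K=K,C=C); print(n,C.round(2).tolist(),K.tolist())
print(manip.read_state())
E
```

```text
cell.py
pics
scene [[0.86, -0.23, 0.46, 21.68], [-0.51, -0.34, 0.79, -903.61], [-0.02, -0.91, -0.41, 550.36], [0.0, 0.0, 0.0, 1.0]] [[553.1509009196886, 0.0, 308.8735214694629], [0.0, 553.1509009196886, 241.62169239262633], [0.0, 0.0, 1.0]]
wrist [[1.0, 0.0, -0.0, 549.81], [0.0, -0.97, -0.26, 74.68], [-0.0, 0.26, -0.97, 382.37], [0.0, 0.0, 0.0, 1.0]] [[388.50921338768444, 0.0, 323.02875789697754], [0.0, 388.50921338768444, 236.4623628578924], [0.0, 0.0, 1.0]]
{'clock': 0.1, 'joints': array([-6.65984256e-02,  3.00415849e-01,  1.52149188e+00,  1.96115861e-05,
        1.32069843e+00, -6.65945642e-02]), 'qd': array([-0.00016533, -0.00034892, -0.00196414,  0.00025651, -0.00100804,
        0.00071149]), 'effort': array([ 1.84928511e-03, -5.32644153e+01, -3.53284299e+01,  7.10431044e-02,
        2.34944851e-02, -7.30603051e-05]), 'eef_pos': array([5.49776002e+02, 1.80263624e-02, 2.04954369e+02]), 'eef_rot': array([-3.14058266e+00, -8.63986625e-05,  1.57078756e+00]), 'wrist_force': array([-0.00185911, -0.35070771, -0.17687996]), 'moment': array([-0.03693038, -0.02534596,  0.02037417]), 'finger_force': 0.0, 'finger_gap': 94.11109973335239}
```

View pics/scene0.png

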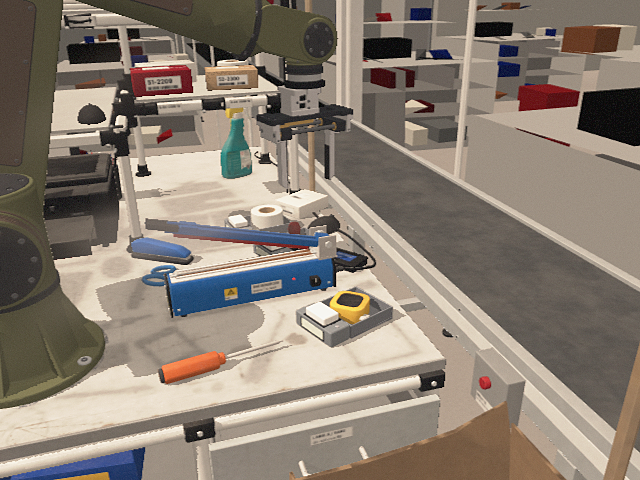

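View pics/wrist0.png

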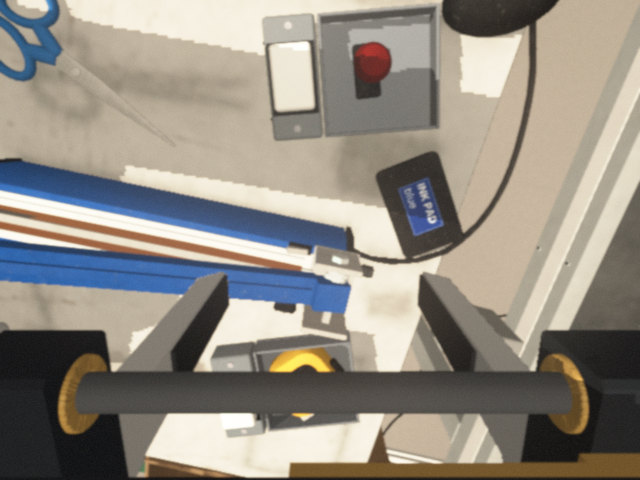

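```bash
cat >> h.py <<'E'
def cloud(d,K,C):
    v,u=np.mgrid[:480,:640]; p=np.stack([(u-K[0,2])/K[0,0]*d,(v-K[1,2])/K[1,1]*d,d],-1)@C[:3,:3].T+C[:3,3]; p[d<=0]=np.nan; return p
def keys(im,d,K,C,lo=36,hi=54):
    P=cloud(d,K,C); hsv=cv2.cvtColor(im,cv2.COLOR_RGB2HSV)
    m=((hsv[...,1]<60)&(hsv[...,2]>150)&(P[...,2]>lo)&(P[...,2]<hi)).astype(np.uint8)
    for c in cv2.findContours(m,cv2.RETR_EXTERNAL,cv2.CHAIN_APPROX_NONE)[0]:
        if cv2.contourArea(c)<60: continue
        M=cv2.moments(c); px=(M['m10']/M['m00'],M['m01']/M['m00'])
        q=ray(c[:,0],K,C,44)[:,:2].astype(np.float32); (cx,cy),(w,h),a=cv2.minAreaRect(q)
        mm=np.zeros_like(m); cv2.drawContours(mm,[c],-1,1,-1)
        print("px",np.round(px),"rect",round(cx,1),round(cy,1),"size",round(w,1),round(h,1),"ang",round(a,1),"cen",ray(px,K,C,44)[0].round(1),"z",np.nanmedian(P[mm>0][:,2]).round(1))
E
python3 - <<'E'
from h import *
for n in("scene","wrist"):
    f=np.load(n+"0.npz"); print(n); keys(f["im"],f["d"],f["K"],f["C"])
    P=cloud(f["d"],f["K"],f["C"])
    # height map max per 50mm cell
    ok=np.isfinite(P[...,2])&(P[...,0]>300)&(P[...,0]<800)&(abs(P[...,1])<500)&(P[...,2]<(600 if n=="scene" else 180))
    q=P[ok]; H=np.full((20,10),-1)
    for x,y,z in q: i,j=int((y+500)//50),int((x-300)//50); H[i,j]=max(H[i,j],z)
    for i in range(19,-1,-1): print(-500+50*i,H[i].tolist())
E
```

```text
scene
px [321. 312.] rect 454.5 -202.3 size 41.7 63.5 ang 6.8 cen [ 454.4 -202.4   44. ] z 45.2
px [237. 220.] rect 509.9 273.6 size 69.9 38.3 ang 82.1 cen [509.6 273.9  44. ] z 44.4
px [266. 213.] rect 590.1 275.7 size 120.8 81.2 ang 64.6 cen [590.  275.5  44. ] z 50.6
px [301. 198.] rect 722.7 325.2 size 118.9 91.5 ang 14.5 cen [721.2 325.2  44. ] z 37.1
450 [285, 305, 494, 314, 315, 314, 314, 315, 534, 4]
400 [285, 2, 4, 5, 5, 301, 305, 314, 534, 533]
350 [276, 4, -1, 4, 4, 3, -1, 38, 40, 533]
300 [2, 4, 4, 47, 46, 54, 54, 39, 40, 39]
250 [44, 4, 4, 46, 51, 54, 55, 40, 37, 4]
200 [42, 33, 4, 4, 33, 55, 54, 30, 33, -1]
150 [26, 21, 4, 25, 3, 28, 28, 35, 37, 12]
100 [-1, -1, -1, 32, 39, 71, -1, 3, 3, -1]
50 [-1, -1, -1, 452, 443, 28, -1, 16, 3, -1]
0 [504, 483, 465, 454, 452, 346, 346, 20, -1, -1]
-50 [544, 542, 541, 540, 527, 434, 347, 20, -1, -1]
-100 [544, 543, 527, 532, 525, 514, 21, 7, -1, -1]
-150 [4, 4, 29, 31, 35, 29, 3, 2, -1, -1]
-200 [20, 18, 48, 47, 37, 36, 3, -1, -1, -1]
-250 [19, 19, 47, 48, 37, 34, 4, -1, -1, -1]
-300 [4, 3, 25, 17, 4, 3, 3, -1, -1, -1]
-350 [2, 3, 4,
[... 518 characters left out ...]
 -1]
250 [-1, -1, -1, -1, -1, -1, -1, -1, -1, -1]
200 [-1, -1, -1, -1, -1, -1, -1, -1, -1, -1]
150 [9, 0, 1, 27, 30, 26, 26, 30, 30, 8]
100 [9, 6, 1, 24, 44, 68, 61, 25, 0, -1]
50 [0, 6, 5, 0, 43, 26, 26, 25, 0, -1]
0 [152, 155, 75, 65, 1, 11, 17, 17, -1, -1]
-50 [155, 158, 145, 132, 118, 116, 23, 17, -1, -1]
-100 [1, 1, -1, 0, 116, 116, 19, 9, -1, -1]
-150 [0, 0, 27, 29, 32, 26, 0, 0, -1, -1]
-200 [1, -1, 29, 31, 34, 32, 1, -1, -1, -1]
-250 [-1, 0, 44, 45, 32, 26, 0, -1, -1, -1]
-300 [0, 0, 0, 1, 1, 1, 0, -1, -1, -1]
-350 [0, 0, 1, 1, 0, 0, 1, -1, -1, -1]
-400 [-1, -1, -1, -1, -1, -1, -1, -1, -1, -1]
-450 [-1, -1, -1, -1, -1, -1, -1, -1, -1, -1]
-500 [-1, -1, -1, -1, -1, -1, -1, -1, -1, -1]
```

The rows are not in the units I measure in: shifts go in shares of 250 mm and turns go in shares of 4 rad. I convert before sending: 190 mm / 250 = 0.76, 160 mm / 250 = 0.64.

advance(motion="0.16,0,-0.1,0,0,0;0.32,0,-0.2,0,0,0;0.48,0,-0.3,0,0,0;0.64,0,-0.3,0,0,0;0.76,0,-0.3,0,0,0", finger_gap=0)

```text
clock: 0.6
eef_pos: [549.7, 192.2, 280.9]
eef_rot: [3.141, -0.0, 1.572]
wrist_force: [0.2, -1.0, -0.8]
finger_gap: 57.5
finger_force: 0.0
```

```bash
python3 - <<'E'
from h import *
im,d,K,C=cam("wrist"); cv2.imwrite("pics/w1.png",im[:,:,::-1]); np.savez("w1.npz",im=im,d=d,K=K,C=C); keys(im,d,K,C); print(manip.read_state()["finger_gap"])
E
```

```text
px [300. 265.] rect 524.4 121.5 size 33.0 51.4 ang 4.4 cen [524.4 121.8  44. ] z 41.9
px [ 73. 135.] rect 291.9 263.6 size 3.7 70.5 ang 42.6 cen [291.8 263.9  44. ] z 38.8
px [289. 118.] rect 515.3 280.3 size 51.3 33.0 ang 84.7 cen [515.2 280.8  44. ] z 41.6
px [365. 122.] rect 593.1 275.3 size 80.2 79.7 ang 0.1 cen [593.2 276.4  44. ] z 49.0
53.38698273471897
```

```bash
python3 - <<'E'
from h import *
for _ in range(2):
    im,d,K,C=cam("wrist"); keys(im,d,K,C); s=manip.read_state(); print(s["eef_pos"].round(1),s["eef_rot"].round(4),s["wrist_force"].round(1),s["clock"])
cv2.imwrite("pics/w2.png",im[:,:,::-1]); print(manip.grip_depth)
E
```

```text
px [301. 269.] rect 524.5 120.4 size 32.9 52.0 ang 4.4 cen [524.4 120.9  44. ] z 41.9
px [290. 121.] rect 515.5 280.3 size 51.3 33.4 ang 84.6 cen [515.5 280.8  44. ] z 41.7
px [366. 126.] rect 593.3 275.2 size 80.2 78.9 ang 0.2 cen [593.4 276.2  44. ] z 49.0
[549.4 193.  279.9] [-3.1406e+00 -2.0000e-04  1.5743e+00] [-0.7 -0.8 -0. ] 0.7
px [301. 267.] rect 524.4 120.4 size 32.9 51.9 ang 4.3 cen [524.4 120.8  44. ] z 41.9
px [290. 118.] rect 515.5 280.2 size 51.3 33.5 ang 84.7 cen [515.5 280.8  44. ] z 41.7
px [366. 123.] rect 593.2 275.1 size 80.1 79.5 ang 0.3 cen [593.3 276.2  44. ] z 49.0
[549.6 191.2 279.8] [-3.1406e+00  3.0000e-04  1.5733e+00] [ 0.1 -0.6  0.1] 0.75
-18.8
```

View pics/w2.png

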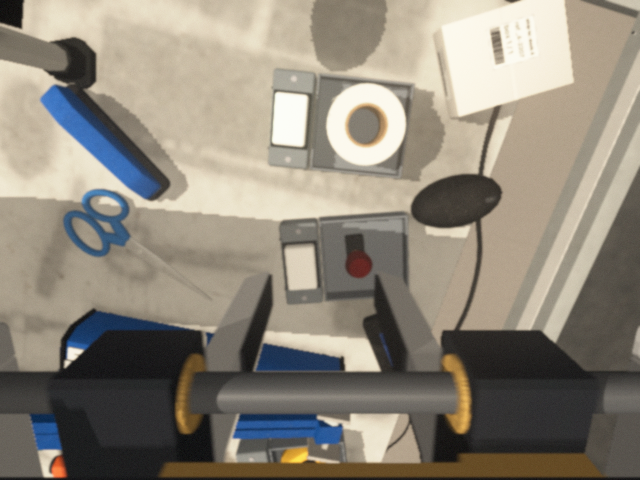

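Scaled: 160 mm / 250 = 0.64, -34.5 mm / 250 = -0.138.

advance(motion="0.18,-0.068,0.04,0,0,0;0.356,-0.138,0.12,0,0,0;0.356,-0.138,0.3,0,0,0;0.356,-0.138,0.48,0,0,0;0.356,-0.138,0.64,0,0,0", finger_gap=0)

```text
clock: 1.25
eef_pos: [515.1, 277.8, 118.3]
eef_rot: [-3.141, 0.001, 1.57]
wrist_force: [0.5, -0.4, -0.7]
finger_gap: 5.3
finger_force: 0.0
```

advance(motion="0,0,0.12,0,0,0;0,0,0.22,0,0,0;0,0,0.26,0,0,0;0,0,0.26,0,0,0", finger_gap=0)

```text
clock: 1.65
eef_pos: [515.3, 278.0, 54.5]
eef_rot: [-3.14, 0.001, 1.57]
wrist_force: [0.1, 0.2, 0.2]
finger_gap: 0.6
finger_force: 0.0
```

```bash
python3 - <<'E'
from h import *
im,d,K,C=cam("wrist"); keys(im,d,K,C); s=manip.read_state(); print(s["eef_pos"].round(1),s["finger_gap"],s["wrist_force"].round(1),s["clock"]); cv2.imwrite("pics/w3.png",im[:,:,::-1])
im,d,K,C=cam("side"); cv2.imwrite("pics/side3.png",im[:,:,::-1])
E
```

```text
px [322. 252.] rect 514.8 283.4 size 50.9 33.0 ang 84.6 cen [514.7 293.9  44. ] z 41.7
px [475. 282.] rect 594.1 275.1 size 81.2 85.0 ang 9.2 cen [593.6 277.8  44. ] z 49.1
[515.9 278.5  55.9] 0.4428996709728457 [-0.  -0.5  0.1] 1.7
```

View pics/w3.png

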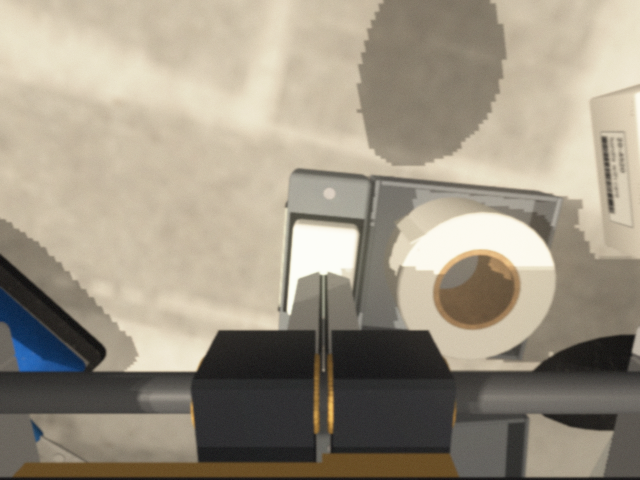

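View pics/side3.png

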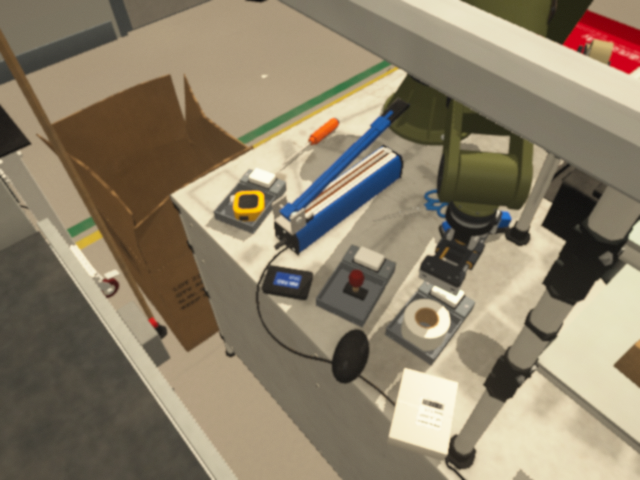

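The wrist view shows the shut fingertips at about (325,275), over the middle of the roll tray's white key. The side view shows the hand clear of the roll at (425,318) and the rack post.

Scaled: 19 mm / 250 = 0.076, 16 mm / 250 = 0.064.

advance(motion="0,0,0.024,0,0,0;0,0,0.04,0,0,0;0,0,0.052,0,0,0;0,0,0.064,0,0,0;0,0,0.076,0,0,0")

```text
clock: 2.25
eef_pos: [515.6, 279.1, 36.5]
eef_rot: [3.141, -0.0, 1.571]
wrist_force: [-1.1, -0.9, 2.9]
finger_gap: 0.5
finger_force: 1.8
```

advance(motion="0,0,0.006,0,0,0;0,0,0.01,0,0,0;0,0,0.01,0,0,0")

```text
clock: 2.55
eef_pos: [515.5, 279.0, 33.8]
eef_rot: [-3.142, -0.0, 1.571]
wrist_force: [-0.2, -0.1, -0.0]
finger_gap: 0.6
finger_force: 0.4
```

Scaled: 1.4 mm / 250 = 0.0056, 0.7 mm / 250 = 0.0028.

advance(motion="0,0,0.0028,0,0,0;0,0,0.0056,0,0,0;0,0,0.0056,0,0,0")

```text
clock: 2.85
eef_pos: [515.5, 279.1, 33.2]
eef_rot: [3.141, -0.0, 1.571]
wrist_force: [-3.9, -2.7, 9.4]
finger_gap: 0.5
finger_force: 4.7
```

advance(motion="0,0,0.0028,0,0,0;0,0,0.004,0,0,0")

```text
clock: 3.05
eef_pos: [515.6, 279.1, 33.1]
eef_rot: [3.141, -0.0, 1.571]
wrist_force: [-7.9, -4.7, 21.1]
finger_gap: 0.6
finger_force: 11.0
```

Scaled: -130 mm / 250 = -0.52, -85 mm / 250 = -0.34.

advance(motion="0,0,-0.06,0,0,0;0,0,-0.24,0,0,0;-0.16,0.012,-0.3,0,0,0;-0.34,0.024,-0.3,0,0,0;-0.52,0.036,-0.3,0,0,0")

```text
clock: 3.55
eef_pos: [524.4, 147.8, 107.4]
eef_rot: [3.14, -0.0, 1.572]
wrist_force: [0.4, 0.5, -0.5]
finger_gap: 0.4
finger_force: 0.0
```

advance(motion="-0.118,0,0.06,0,0,0;-0.118,0,0.18,0,0,0;-0.118,0,0.208,0,0,0;-0.118,0,0.208,0,0,0")

```text
clock: 3.95
eef_pos: [524.0, 119.7, 54.1]
eef_rot: [-3.14, 0.0, 1.571]
wrist_force: [-0.3, -0.2, 0.2]
finger_gap: 0.4
finger_force: 0.0
```

```bash
python3 - <<'E'
from h import *
im,d,K,C=cam("wrist"); keys(im,d,K,C,28,54); s=manip.read_state(); print(s["eef_pos"].round(1),s["wrist_force"].round(1),s["clock"]); cv2.imwrite("pics/w4.png",im[:,:,::-1])
E
```

```text
px [321. 253.] rect 523.5 126.2 size 32.9 43.8 ang 4.4 cen [523.2 135.1  44. ] z 41.6
px [317. 200.] rect 521.0 162.1 size 5.9 5.4 ang 0.1 cen [521.1 162.2  44. ] z 29.4
px [472.  17.] rect 589.8 240.7 size 67.4 16.9 ang 0.0 cen [588.5 242.6  44. ] z 48.7
px [298.  27.] rect 511.5 238.3 size 18.4 37.7 ang 84.3 cen [512.8 238.5  44. ] z 28.3
[524.6 120.   55.1] [0.6 0.4 1. ] 4.0
```

View pics/w4.png

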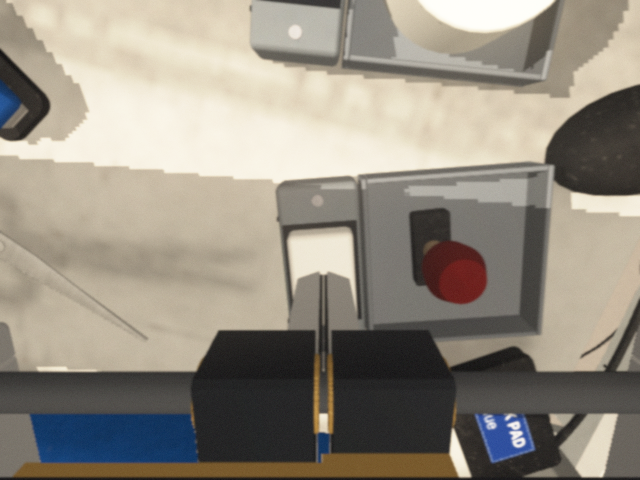

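The fingertips (about (325,275)) are over the middle of the stamp tray's key. The stamp is untouched at (445,255).

Scaled: 19 mm / 250 = 0.076, 16 mm / 250 = 0.064.

advance(motion="0,0,0.024,0,0,0;0,0,0.04,0,0,0;0,0,0.052,0,0,0;0,0,0.064,0,0,0;0,0,0.076,0,0,0")

```text
clock: 4.5
eef_pos: [524.7, 119.8, 35.7]
eef_rot: [3.141, -0.0, 1.571]
wrist_force: [-0.5, 2.7, 2.4]
finger_gap: 0.7
finger_force: 1.8
```

advance(motion="0,0,0.004,0,0,0;0,0,0.008,0,0,0;0,0,0.0112,0,0,0;0,0,0.014,0,0,0;0,0,0.016,0,0,0")

```text
clock: 5.0
eef_pos: [524.7, 119.6, 33.0]
eef_rot: [3.141, -0.0, 1.571]
wrist_force: [-10.6, 0.2, 25.8]
finger_gap: 0.3
finger_force: 13.2
```

Scaled: -190 mm / 250 = -0.76, -105 mm / 250 = -0.42.

advance(motion="0,0,-0.06,0,0,0;0,0,-0.24,0,0,0;0,0,-0.42,0,0,0;0,0,-0.6,0,0,0;0,0,-0.76,0,0,0")

```text
clock: 5.5
eef_pos: [524.2, 119.2, 223.7]
eef_rot: [3.141, 0.0, 1.571]
wrist_force: [0.8, -0.3, -0.5]
finger_gap: 0.6
finger_force: 0.0
```

advance(motion="-0.18,-0.04,0,0,0,0;-0.36,-0.08,0,0,0,0;-0.54,-0.12,0,0,0,0;-0.72,-0.16,0,0,0,0;-0.9,-0.2,0,0,0,0")

```text
clock: 6.0
eef_pos: [473.5, -107.3, 221.4]
eef_rot: [-3.141, 0.0, 1.571]
wrist_force: [1.6, -0.6, -0.3]
finger_gap: 0.5
finger_force: 0.0
```

advance(motion="-0.16,-0.024,0,0,0,0;-0.32,-0.048,0,0,0,0;-0.398,-0.06,0,0,0,0;-0.398,-0.06,0,0,0,0")

```text
clock: 6.4
eef_pos: [458.7, -207.1, 221.1]
eef_rot: [-3.141, 0.0, 1.568]
wrist_force: [1.2, -0.1, -0.1]
finger_gap: 0.4
finger_force: 0.0
```

```bash
python3 - <<'E'
from h import *
im,d,K,C=cam("wrist"); keys(im,d,K,C,28,54); s=manip.read_state(); print(s["eef_pos"].round(1),s["wrist_force"].round(1),s["clock"]); cv2.imwrite("pics/w5.png",im[:,:,::-1])
E
```

```text
px [324. 213.] rect 458.8 -206.3 size 38.9 72.5 ang 9.0 cen [ 459.4 -204.9   44. ] z 42.3
px [319. 161.] rect 453.9 -158.1 size 38.5 18.4 ang 7.8 cen [ 455.  -158.1   44. ] z 28.4
[ 459.  -205.7  221.1] [ 0.1  0.2 -0.7] 6.45
```

View pics/w5.png

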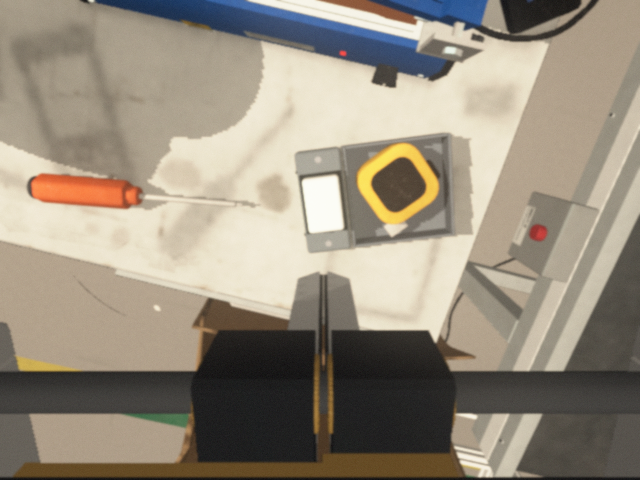

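```bash
python3 - <<'E'
from h import *
for _ in range(2):
    im,d,K,C=cam("wrist"); keys(im,d,K,C,36,54)
E
```

```text
px [323. 206.] rect 458.9 -197.3 size 33.4 51.8 ang 7.2 cen [ 458.9 -196.8   44. ] z 42.8
px [323. 207.] rect 458.9 -197.4 size 33.4 52.0 ang 7.0 cen [ 458.9 -196.9   44. ] z 42.8
```

Scaled: 167 mm / 250 = 0.668, 160 mm / 250 = 0.64.

advance(motion="0.028,-0.002,0.16,0,0,0;0.028,-0.002,0.34,0,0,0;0.028,-0.002,0.52,0,0,0;0.028,-0.002,0.64,0,0,0;0.028,-0.002,0.668,0,0,0")

```text
clock: 7.05
eef_pos: [457.7, -196.1, 51.7]
eef_rot: [-3.137, -0.002, 1.572]
wrist_force: [0.4, -0.4, 0.5]
finger_gap: 0.4
finger_force: 0.0
```

advance(motion="0,0,0,0,0,0")

```text
clock: 7.15
eef_pos: [459.1, -197.2, 54.5]
eef_rot: [-3.141, -0.001, 1.572]
wrist_force: [0.0, 0.1, 0.7]
finger_gap: 0.4
finger_force: 0.0
```

```bash
python3 - <<'E'
from h import *
im,d,K,C=cam("wrist"); keys(im,d,K,C,36,54); cv2.imwrite("pics/w6.png",im[:,:,::-1]); print(manip.read_state()["eef_pos"])
E
```

```text
px [319. 255.] rect 458.3 -194.1 size 33.1 48.3 ang 6.8 cen [ 457.3 -182.7   44. ] z 42.7
[ 459.68101979 -197.71542347   55.67462492]
```

View pics/w6.png

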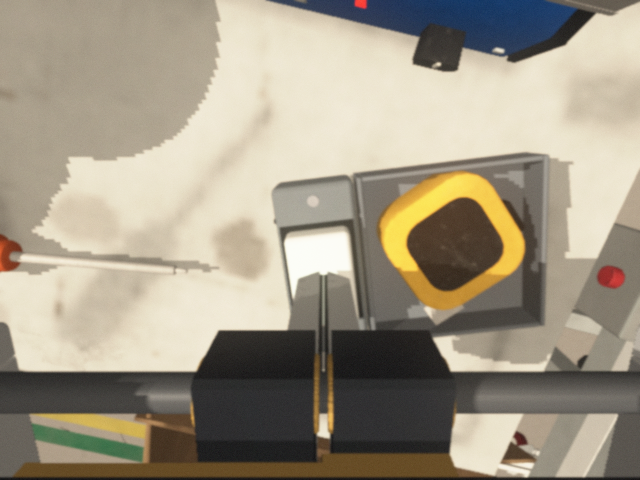

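The fingertips (about (323,275)) are over the middle of the tape-measure tray's key.

Scaled: 19 mm / 250 = 0.076, 16 mm / 250 = 0.064.

advance(motion="0,0,0.024,0,0,0;0,0,0.04,0,0,0;0,0,0.052,0,0,0;0,0,0.064,0,0,0;0,0,0.076,0,0,0")

```text
clock: 7.7
eef_pos: [459.5, -198.2, 35.8]
eef_rot: [3.14, 0.0, 1.571]
wrist_force: [2.7, 0.3, 3.3]
finger_gap: 0.5
finger_force: 1.8
```

advance(motion="0,0,0.004,0,0,0;0,0,0.008,0,0,0;0,0,0.0112,0,0,0;0,0,0.014,0,0,0;0,0,0.016,0,0,0")

```text
clock: 8.2
eef_pos: [459.2, -198.2, 33.0]
eef_rot: [3.141, 0.0, 1.571]
wrist_force: [-7.7, 2.7, 29.8]
finger_gap: 0.6
finger_force: 14.5
```

Scaled: -190 mm / 250 = -0.76, -150 mm / 250 = -0.6.

advance(motion="0,0,-0.06,0,0,0;0,0,-0.24,0,0,0;0,0,-0.42,0,0,0;0,0,-0.6,0,0,0;0,0,-0.76,0,0,0")

```text
clock: 8.7
eef_pos: [458.4, -197.8, 223.4]
eef_rot: [-3.141, -0.0, 1.571]
wrist_force: [0.7, -0.1, -0.7]
finger_gap: 0.5
finger_force: 0.0
```

advance(motion="0,0,0,0,0,0;0,0,0,0,0,0")

```text
clock: 8.9
eef_pos: [458.7, -198.0, 221.3]
eef_rot: [-3.141, 0.0, 1.571]
wrist_force: [-0.1, -0.9, -1.3]
finger_gap: 0.5
finger_force: 0.0
```

```bash
python3 - <<'E'
from h import *
for n in("wrist","scene","side"):
    im,d,K,C=cam(n); print(n); P=cloud(d,K,C)
    for t in((515,279),(524.5,119.5),(459,-198)):
        m=(np.hypot(P[...,0]-t[0],P[...,1]-t[1])<9)&(P[...,2]<80); print(t,m.sum(),np.median(P[m][:,2]).round(1) if m.any() else None)
cv2.imwrite("pics/side7.png",im[:,:,::-1]); print(manip.read_state()["wrist_force"])
E
```

```text
wrist
(515, 279) 0 None
(524.5, 119.5) 0 None
(459, -198) 270 31.4
scene
(515, 279) 15 35.3
(524.5, 119.5) 0 None
(459, -198) 56 33.8
side
(515, 279) 62 33.3
(524.5, 119.5) 48 33.4
(459, -198) 34 32.9
[0.07655928 0.10634549 0.42284014]
```

View pics/side7.png

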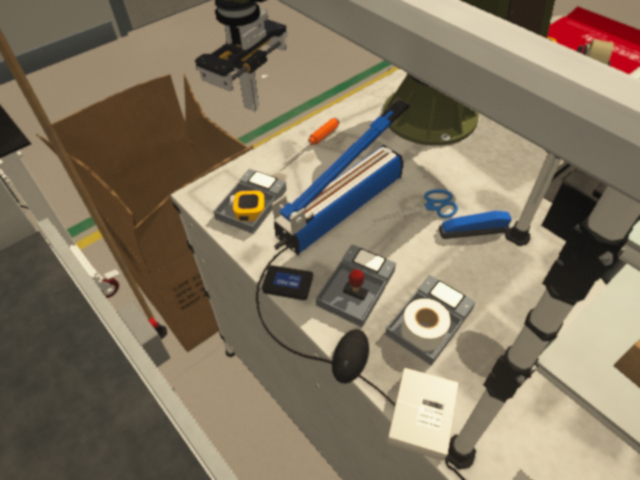

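All three keys are down, at (448,295), (368,258) and (262,180), with tops at about z = 33. The goods have not moved and the hand is clear of everything.

```bash
python3 -c "
from cell import manip
print(manip.sign_off())"
```

```text
the job is handed in; nothing more can be done
None
```

I pushed the three tally keys down to their stops in the order asked (label roll, hand stamp, tape measure), saw nothing else on the bench moved, and handed the job in with the arm clear at about 9 s.

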